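# Clamp the orange praline mould with the ratchet wrench

## Robot

A 6-joint arm with a two-finger parallel gripper is mounted at the origin on a cart in front of the work surface, level with it; the furniture and walls round the work are solid. World frame = base frame: x ahead of the robot, y to its left, z up, the work surface at z = 0. Lengths are in mm, angles in rad, forces in N, time in s.
With the tool pointing down it reaches from about 275 to 1000 mm from the base axis. Payload 8.4 kg.
Tool frame: the origin (TCP) lies midway between the tips of the shut fingers; the grasp point (between the pads) lies 19 mm behind it; z points along the fingers, x is the direction in which the jaws open and shut, and the axes are right-handed (so a half turn about z gives the same grasp; the last joint's range is limited). The gripper opens to 85 mm and grips with 20 to 120 N. Pads are 22 mm wide; open, the fingers measure 114 mm over their backs; the gripper's body (76 mm by 85 mm) begins 54 mm behind the grasp point. The pads swing forward as they close: fully open they stand 13 mm farther back than shut.
Start: joints at [1.246, 0.353, 1.633, -0, 1.155, -0.002], TCP at [198.263, 592.722, 231.281] pointing down, gripper open.
Joint ranges: [-2.63, 2.63], [-0.92, 2.1], [0.06, 2.66], [-1.3, 4.44], [0, 2.69], [-3.02, 3.02]. Speed limits (rad/s): [2.22, 2.22, 2.79, 3.14, 3.14, 3.14].

## Interface

Orientations are given as [roll, pitch, yaw] about the fixed x, y, z axes, in that order (R = Rz(yaw) Ry(pitch) Rx(roll)).
In Python, from rig import sense, grab_frame, camera_model, job gives the robot as it stands.
- The arm moves only by the tool arm_command, never from a script. Its argument "plan" is a list of rows, each an object with "translation": the shift along the tool's x, y, z in cm, a list of three; "twist": the turn about the tool's z in rad; "gripper": the opening, from 0 (shut) to 1 (fully open). A call has exactly 5 rows; each row is the pose to reach, as a shift and turn from the pose measured when the call began, along the tool's axes at that moment; what a row does not reach only later rows make up. A row lasts 1/12 s, in which the tool goes at most 41.7 mm and 7.16 degrees, less where a joint would pass 70% of its speed; a pose out of reach is approached as far as the arm can. A call with a gripper value outside its range is refused whole. The fingers move at their own pace and stop on an object; "squeeze" is the grip in N (left out, the last holds). Time passes only in rows, so rows that repeat a pose let the fingers close, or fill a call up. It gives the time, the measured TCP pose, the force and the opening at its end, in the units of the state.
- sense(): the state, without advancing time (a new reading comes with each control period).
- grab_frame(name): name is "scene" or "top" or "wrist"; returns the picture (420x560x3 uint8, blue, green, red); there is no depth.
- camera_model(name): a dict with "fx", "fy", "cx", "cy" (pixels), "dist_coeffs" ([k1, k2, p1, p2, k3] as OpenCV has them; the pictures are not rectified), "pose" (4x4, takes a point from camera to world coordinates). Camera axes: x right, y down, z forward; pixel columns grow to the right and rows downward; lengths in mm; the calibration is good to about 2 mm. A picture is of the moment at which its call begins: read the wrist's pose just before it. camera_model takes no time and is no camera call; for the wrist camera it gives the pose at the moment of the call.
- job.sign_off(): hands the job in, once; it reports no verdict.
The state is a dict: "clock": time; "qpos": joint angles; "qvel": joint speeds; "joint_efforts": joint torques, N m; "eef_pos": TCP position; "tcp_rot": TCP orientation; "contact_force": force on the tool from outside, world axes, zero at the start; "wrist_torque": the same for the moment, N m; "opening": opening from 0.0 (shut) to 1.0 (fully open).
Only numpy, scipy, OpenCV 4.12 (cv2) and the standard library are available. Lean on these libraries where they do the work, as an engineer would, in place of code of your own. Each camera call takes 0.05 s, during which the arm holds its last target.

## Task

Two mould presses stand on the counter. Clamp the orange mould: take the orange grip of the ratchet wrench on its press and swing it back and forth, clockwise seen from above to tighten and freely back again, until the pressing plate has come down onto the grey foam pad on the mould; then let go. Leave the blue press as it is.

Things in the scene. Friction and masses are not known exactly. Their poses are not given: they have to be found in the camera images.
- orange_axis (a point): point on the vertical turning axis of the orange-mould press, 118 mm above the counter, level with the handle; fixed to the press. x points from the press's front to its back (the front faces the robot within 30 degrees), y to its left, z up. The press: steel base 110 x 130 mm, orange mould block, grey foam pad, bright pressing plate between two columns; spindle top at most 164 mm above the counter
- orange_grip (a point): centre of the orange round grip (20 mm diameter, 80 mm long, level) of that press's ratchet wrench, 120 mm from the turning axis, 118 mm above the counter; x points along the handle to the axis, z up. It sticks out over the press's front with air below and beside it; pinch across its 20 mm from above. It swings level about the axis and is captive there
- orange_wrench (a joint): swing of that wrench (rad): 0 = straight ahead of the press (along -x of orange_axis), growing clockwise seen from above (grip to the robot's left); stop pins at -0.7 and 0.7. Clockwise it turns the toothed wheel, after up to 0.35 rad of idle play; back it slips freely. Turning takes 2 to 3 N at the grip. Two or more clockwise strokes are needed. It stays where it is left
- orange_plate (a joint): how far the orange press's pressing plate has come down (m): at 0 it hangs 12 mm above the grey foam pad, at 0.012 it touches it; starts between 0 and 0.0021. Clockwise turning brings it down 5.2 mm per radian, and it stays where it is. The foam is soft and lets it go on to a firm stop at 0.017
- blue_grip (a point): the same point on the wrench of the second press, alike in all but colour: blue grip and blue mould. To be left alone

How it is judged (in metres and radians):
At the end, for the whole second after the job is handed in: The orange press's plate is down on the foam pad (11 mm or more of travel, touch being at 12 mm; farther into the foam is fine) and at rest, and the blue wrench's grip is within 30 mm of where it was (value of joint orange_plate above 0.011 m and velocity of joint orange_plate below 0.005 m/s and distance of blue_grip from where it was at the start of the episode below 0.03 m).
It fails at once if the blue press's wrench is swung (its grip moved over 30 mm) (distance of blue_grip from where it was at the start of the episode above 0.03 m).
It also fails if it takes over 48 s, if anything falls off the work surface, if the arm or the gripper's body presses on something with over 40 N, if the wrist force passes 120 N, or if a joint passes its speed limit or range.

## Working session

There is one attempt and no reset: what is moved stays moved. The work goes in short steps, Python scripts to look and compute and a tool call to move; the robot and the scene stay as the last step left them, time stands still between calls to the robot, and variables do not carry over. Pictures are saved under pics/ and viewed, and the job is handed in when it is done.

Besides the shell and the picture viewer there is one more tool, called in YAML: its name, and indented under it one key for each argument. arm_command: Moves the arm, as the interface text tells. Its arguments: {"type":"object","properties":{"plan":{"type":"array","items":{"type":"object","properties":{"translation":{"type":"array","items":{"type":"number"}},"twist":{"type":"number"},"gripper":{"type":"number"}}}},"squeeze":{"type":"number"}},"required":["plan"]}

```bash
mkdir -p pics
cat > h.py <<'E'
import numpy as np, cv2
from rig import sense, grab_frame, camera_model, job
def ray(m,u,v):
    K=np.array([[m["fx"],0,m["cx"]],[0,m["fy"],m["cy"]],[0,0,1.]])
    p=cv2.undistortPoints(np.array([[[u,v]]],float),K,np.array(m["dist_coeffs"],float))[0,0]
    T=np.array(m["pose"]); return T[:3,3],T[:3,:3]@np.array([p[0],p[1],1])
def at_z(m,u,v,z):
    o,d=ray(m,u,v); return o+d*(z-o[2])/d[2]
E
python3 - <<'E'
from h import *
for n in ["scene","top"]:
    cv2.imwrite(f"pics/{n}0.png",grab_frame(n))
    print(n,np.array(camera_model(n)["pose"]).round(2).tolist())
s=sense();print(s)
E
```

```text
scene [[0.87, -0.39, 0.3, 239.25], [-0.49, -0.67, 0.56, -419.38], [-0.01, -0.63, -0.78, 853.18], [0.0, 0.0, 0.0, 1.0]]
top [[-0.0, -1.0, 0.08, 452.98], [-1.0, 0.0, 0.01, 101.76], [-0.01, -0.08, -1.0, 1164.23], [0.0, 0.0, 0.0, 1.0]]
{'clock': 0.1, 'qpos': array([ 1.24561107e+00,  3.53592666e-01,  1.63406848e+00,  1.22967184e-05,
        1.15522250e+00, -2.39748626e-03]), 'qvel': array([ 0.0002833 , -0.00173578, -0.00276229,  0.00029383,  0.00234915,
        0.00023565]), 'joint_efforts': array([-8.02318391e-04, -6.06352973e+01, -3.42819536e+01, -1.37286243e-04,
        3.89503897e-03,  1.72047805e-05]), 'eef_pos': array([198.11112857, 592.30536949, 230.6244286 ]), 'tcp_rot': array([-3.14157831e+00,  1.29096174e-03,  1.24800360e+00]), 'contact_force': array([-0.63398345, -0.92888492, -0.07056157]), 'wrist_torque': array([ 0.01893755, -0.0556603 , -0.00114028]), 'opening': 0.9980070135130136}
```

View pics/scene0.png

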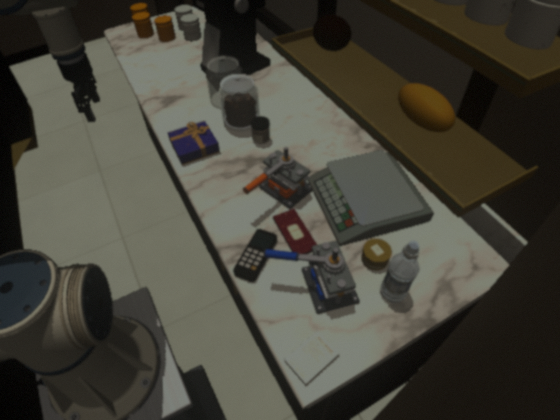

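View pics/top0.png

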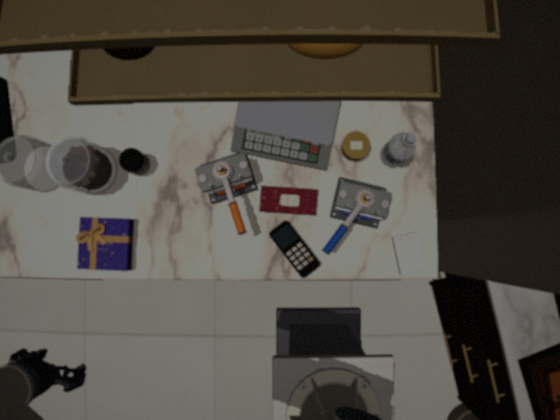

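The top picture shows the orange press with its spindle at about (222,170) and its grip at about (237,217). The blue press is on the right, with its grip at about (337,238). I'll segment the orange grip in both cameras.

Run:
```python
from h import *
t=cv2.imread("pics/top0.png"); s=cv2.imread("pics/scene0.png")
for n,im,(x0,x1,y0,y1) in [("top",t,(190,270,140,245)),("scene",s,(235,320,140,210))]:
    c=im[y0:y1,x0:x1]; cv2.imwrite(f"pics/{n}z.png",cv2.resize(cv2.convertScaleAbs(c,alpha=1.6),None,fx=5.5,fy=5.5,interpolation=cv2.INTER_CUBIC))
    hsv=cv2.cvtColor(im,cv2.COLOR_BGR2HSV); mk=cv2.inRange(hsv,(3,150,80),(18,255,255)); mm=np.zeros_like(mk);mm[y0:y1,x0:x1]=mk[y0:y1,x0:x1]
    k,l,st,ce=cv2.connectedComponentsWithStats(mm)
    m=camera_model(n)
    for i in range(1,k):
        if st[i][4]>25:
            pts=np.argwhere(l==i)[:,::-1].astype(np.float32); r=cv2.minAreaRect(pts)
            print(n,st[i],ce[i].round(1),r, at_z(m,*ce[i],118).round(1))
            b=cv2.boxPoints(r); print([at_z(m,*p,118).round(0)[:2].tolist() for p in b])
m=camera_model("top")
print("spindle", at_z(m,222,170,160))
```

```text
top [230 203  15  30 190] [236.8 217.5] ((236.8000030517578, 217.4000244140625), (29.725406646728516, 6.324554920196533), 71.56504821777344) [508.7 237.  118. ]
[[540.0, 256.0], [545.0, 241.0], [478.0, 219.0], [473.0, 233.0]]
scene [246 174  21  16 117] [256.1 181.3] ((255.80270385742188, 181.41622924804688), (5.293545722961426, 23.60038948059082), 53.97262954711914) [513.6 239.5 118. ]
[[479.0, 238.0], [547.0, 259.0], [546.0, 241.0], [480.0, 221.0]]
spindle [615.84293805 266.52132778 160.        ]
```

View pics/topz.png

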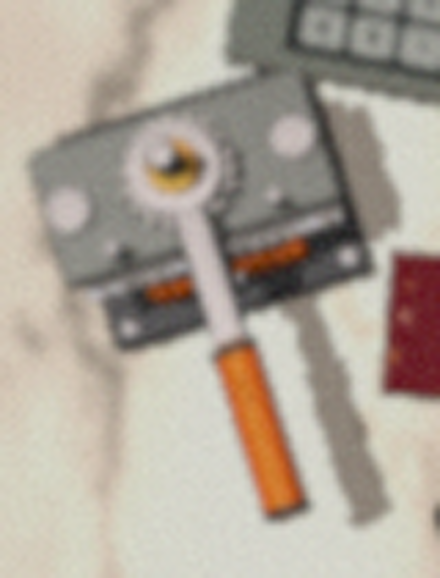

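View pics/scenez.png

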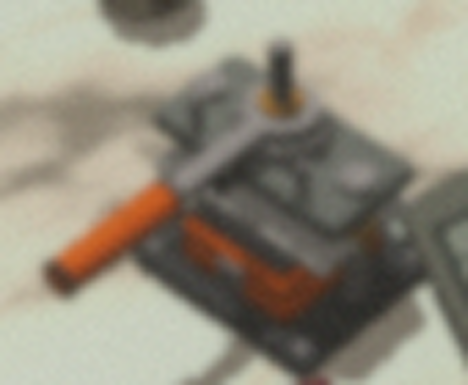

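```bash
cat >> h.py <<'E'
def goal(p,yaw,n=1):
    """print tool-frame shift (cm) and twist to world p,yaw in n steps"""
    s=sense(); y0=s["tcp_rot"][2]; 
    from scipy.spatial.transform import Rotation as R
    Rm=R.from_euler("xyz",s["tcp_rot"]).as_matrix()
    d=Rm.T@(np.array(p)-s["eef_pos"])/10
    tw=-((yaw-y0+np.pi)%(2*np.pi)-np.pi)
    print("goal",p,"shift cm",d.round(2),"twist",round(tw,3))
E
python3 - <<'E'
from h import *
m=camera_model("top"); ms=camera_model("scene")
a=at_z(m,221.5,171.3,122)
g=at_z(m,237.5,218.2,118); print(a,g,np.linalg.norm(a[:2]-g[:2]))
# scene: wheel centre (285,105)/5.5, grip centre (112,237)
print(at_z(ms,235+282/5.5,140+105/5.5,122),at_z(ms,235+113/5.5,140+235/5.5,118))
print("front edge", at_z(m,190+125/5.5,140+348/5.5,15)-at_z(m,190+372/5.5,140+268/5.5,15))
d=a-g; th=np.arctan2(d[1],d[0]); print("th",th)
goal([a[0]-125*np.cos(th),a[1]-125*np.sin(th),200],th+np.pi/2)
E
```

```text
[618.87812277 273.92035913 122.        ] [506.97089206 235.30672899 118.        ] 118.3817583831326
[623.29088015 270.77040295 122.        ] [509.84021062 235.54637148 118.        ]
front edge [-37.69072634 117.72685284   0.        ]
th 0.3322585526819587
goal [np.float64(500.7146148938135), np.float64(233.14799831289042), 200] shift cm [-24.46  40.09   3.09] twist -0.655
```

arm_command:
  plan:
    - {"translation":[-2.2,3.6,0],"twist":-0.06,"gripper":1}
    - {"translation":[-4.4,7.2,0],"twist":-0.12,"gripper":1}
    - {"translation":[-6.6,10.8,0],"twist":-0.18,"gripper":1}
    - {"translation":[-8.4,13.7,0],"twist":-0.24,"gripper":1}
    - {"translation":[-10.2,16.6,0],"twist":-0.3,"gripper":1}

```text
clock: 0.52
eef_pos: [324.0, 441.0, 230.4]
tcp_rot: [-3.141, 0.002, 1.551]
contact_force: [0.4, 0.6, 1.1]
opening: 1.0
```

```bash
python3 -c "
from h import *
s=sense();print(s['clock'],s['eef_pos'],s['tcp_rot'],s['qpos'])
goal([502,233.4,180],0.32+np.pi/2)"
```

```text
0.5167 [323.97572171 440.99109465 230.44430017] [-3.14093324e+00  1.87362043e-03  1.55098973e+00] [ 9.34789365e-01  2.34375043e-01  1.80017146e+00 -6.08444112e-04
  1.10895635e+00 -6.15928106e-01]
goal [502, 233.4, 180] shift cm [-20.39  18.21   5.07] twist -0.34
```

arm_command:
  plan:
    - {"translation":[-2.6,2.3,0.2],"twist":-0.07,"gripper":1}
    - {"translation":[-5.2,4.6,0.6],"twist":-0.14,"gripper":1}
    - {"translation":[-7.8,6.9,1.2],"twist":-0.21,"gripper":1}
    - {"translation":[-10.4,9.3,1.8],"twist":-0.28,"gripper":1}
    - {"translation":[-13.0,11.6,2.4],"twist":-0.34,"gripper":1}

```text
clock: 0.93
eef_pos: [438.2, 307.1, 206.3]
tcp_rot: [-3.14, 0.002, 1.895]
contact_force: [0.3, -0.4, 0.3]
opening: 1.004
```

```bash
python3 -c "
from h import *
goal([502,233.4,180],0.32+np.pi/2)"
```

```text
goal [502, 233.4, 180] shift cm [-9.01  3.71  2.64] twist 0.004
```

arm_command:
  plan:
    - {"translation":[-2.6,1.1,0.6],"twist":0,"gripper":1}
    - {"translation":[-5.2,2.2,1.4],"twist":0,"gripper":1}
    - {"translation":[-7.5,3.1,2.2],"twist":0,"gripper":1}
    - {"translation":[-9.0,3.7,2.6],"twist":0,"gripper":1}
    - {"translation":[-9.0,3.7,2.6],"twist":0,"gripper":1}

```text
clock: 1.35
eef_pos: [502.9, 231.0, 179.1]
tcp_rot: [-3.139, 0.003, 1.892]
contact_force: [-0.9, -0.2, 0.0]
opening: 1.002
```

```bash
python3 -c "
from h import *
cv2.imwrite('pics/w1.png',cv2.convertScaleAbs(grab_frame('wrist'),alpha=1.5))
cv2.imwrite('pics/t1.png',cv2.resize(cv2.convertScaleAbs(grab_frame('top')[120:270,170:400],alpha=1.5),None,fx=3,fy=3))
m=camera_model('wrist');print(np.array(m['pose']).round(2).tolist())
goal([502,233.4,98],0.32+np.pi/2)"
```

```text
[[-0.32, 0.91, 0.26, 434.41], [0.95, 0.3, 0.09, 210.39], [-0.0, 0.28, -0.96, 322.63], [0.0, 0.0, 0.0, 1.0]]
goal [502, 233.4, 98] shift cm [0.03 0.06 8.2 ] twist 0.002
```

View pics/w1.png

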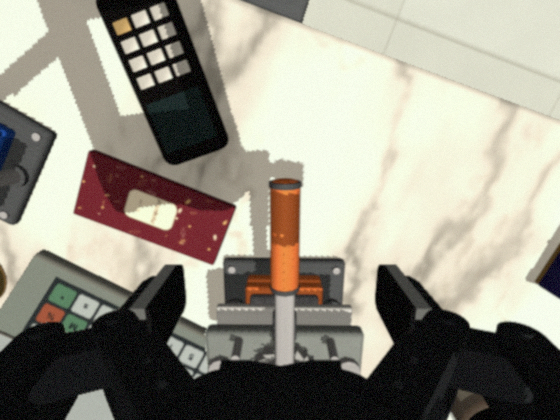

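View pics/t1.png

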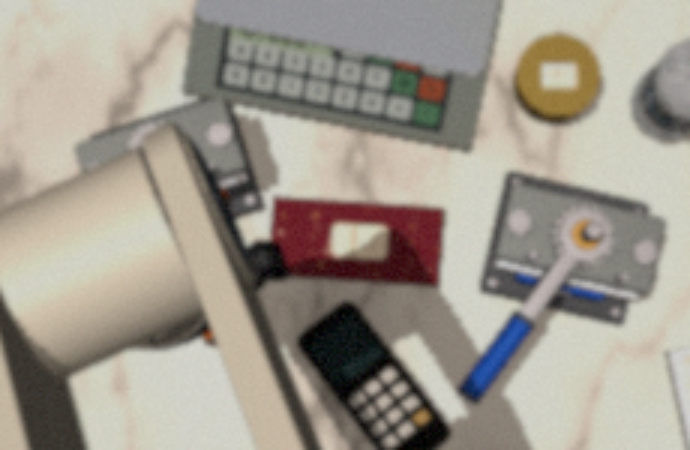

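The wrist picture shows the grip from (286,181) to (285,291), upright and centred between the fingers. Clear space lies on both sides.

```bash
python3 -c "
from h import *
m=camera_model('wrist')
a=at_z(m,286,182,118);b=at_z(m,285,291,118);c=(a+b)/2;print(a,b,c,np.linalg.norm(a-b),np.arctan2(*(b-a)[1::-1]))
goal([502,233.4,98],0.32+np.pi/2)
goal([c[0],c[1],98],0.32+np.pi/2)"
```

```text
[469.80034725 226.05765543 118.        ] [544.59821726 250.69459633 118.        ] [507.19928225 238.37612588 118.        ] 78.75087437079226 0.31818856745864676
goal [502, 233.4, 98] shift cm [0.03 0.06 8.2 ] twist 0.002
goal [np.float64(507.19928225242893), np.float64(238.37612587810708), 98] shift cm [0.34 0.71 8.2 ] twist 0.002
```

arm_command:
  plan:
    - {"translation":[0.2,0.1,2],"twist":0,"gripper":1}
    - {"translation":[0.2,0.2,4.5],"twist":0,"gripper":1}
    - {"translation":[0.2,0.2,7],"twist":0,"gripper":1}
    - {"translation":[0.2,0.2,8.2],"twist":0,"gripper":1}
    - {"translation":[0.2,0.2,8.2],"twist":0,"gripper":1}

```text
clock: 1.87
eef_pos: [500.5, 235.5, 95.7]
tcp_rot: [-3.135, 0.002, 1.894]
contact_force: [-0.4, -0.4, 0.4]
opening: 1.003
```

arm_command:
  plan:
    - {"translation":[0,0,0],"twist":0,"gripper":0.1}
    - {"translation":[0,0,0],"twist":0,"gripper":0.1}
    - {"translation":[0,0,0],"twist":0,"gripper":0.1}
    - {"translation":[0,0,0],"twist":0,"gripper":0.1}
    - {"translation":[0,0,0],"twist":0,"gripper":0.1}
  squeeze: 25

```text
clock: 2.28
eef_pos: [501.1, 235.7, 96.7]
tcp_rot: [-3.136, 0.002, 1.894]
contact_force: [0.5, -0.3, -0.1]
opening: 0.303
```

arm_command:
  plan:
    - {"translation":[0,0,0],"twist":0,"gripper":0.1}
    - {"translation":[0,0,0],"twist":0,"gripper":0.1}
    - {"translation":[0,0,0],"twist":0,"gripper":0.1}
    - {"translation":[0,0,0],"twist":0,"gripper":0.1}
    - {"translation":[0,0,0],"twist":0,"gripper":0.1}

```text
clock: 2.7
eef_pos: [501.2, 235.6, 96.8]
tcp_rot: [-3.136, 0.002, 1.894]
contact_force: [-0.3, -2.7, 1.8]
opening: 0.225
```

```bash
python3 -c "
from h import *
cv2.imwrite('pics/w2.png',cv2.convertScaleAbs(grab_frame('wrist'),alpha=1.5))
s=sense();print(s['eef_pos'],s['tcp_rot'],s['contact_force'],s['opening'])"
```

```text
[501.07174513 235.59931341  96.7849007 ] [-3.13606996e+00  1.70838746e-03  1.89392779e+00] [-1.17851833 -2.20633787  1.74033992] 0.22683220172623061
```

View pics/w2.png

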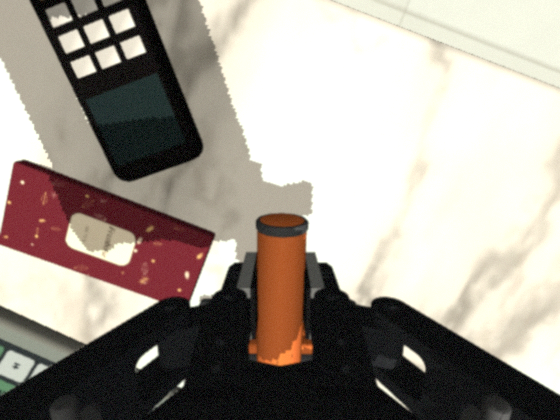

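The grip is held (opening 0.227, about 19 mm). Starting the first clockwise stroke.

arm_command:
  plan:
    - {"translation":[1.25,0.06,0],"twist":0.1,"gripper":0.1}
    - {"translation":[2.48,0.25,0],"twist":0.2,"gripper":0.1}
    - {"translation":[3.69,0.56,0],"twist":0.3,"gripper":0.1}
    - {"translation":[4.87,0.99,0],"twist":0.4,"gripper":0.1}
    - {"translation":[4.87,0.99,0],"twist":0.4,"gripper":0.1}

```text
clock: 3.17
eef_pos: [496.1, 286.7, 96.8]
tcp_rot: [-3.139, 0.003, 1.49]
contact_force: [4.5, -3.0, 1.6]
opening: 0.221
```

```bash
cat >> h.py <<'E'
A=np.array([620,274.]); 
def st():
    s=sense(); p=s["eef_pos"][:2]; d=A-p; 
    print(round(s["clock"],2),"r",np.linalg.norm(d).round(1),"q_pos",round(0.31-np.arctan2(d[1],d[0]),3),"q_yaw",round(1.88-s["tcp_rot"][2],3),s["eef_pos"].round(1),"F",s["contact_force"].round(1),"M",s["wrist_torque"].round(2),s["opening"].round(3))
E
python3 -c "
from h import *
st()"
```

```text
Traceback (most recent call last):
  File "h.py", line 20, in st
    print(round(s["clock"],2),"r",np.linalg.norm(d).round(1),"q_pos",round(0.31-np.arctan2(d[1],d[0]),3),"q_yaw",round(1.88-s["tcp_rot"][2],3),s["eef_pos"].round(1),"F",s["contact_force"].round(1),"M",s["wrist_torque"].round(2),s["opening"].round(3))
                                                                                                                                                                                                                                    ^^^^^^^^^^^^^^^^^^
AttributeError: 'float' object has no attribute 'round'
```

arm_command:
  plan:
    - {"translation":[0.63,0.02,0],"twist":0.05,"gripper":0.1}
    - {"translation":[1.25,0.06,0],"twist":0.1,"gripper":0.1}
    - {"translation":[1.87,0.14,0],"twist":0.15,"gripper":0.1}
    - {"translation":[2.48,0.25,0],"twist":0.2,"gripper":0.1}
    - {"translation":[3.09,0.39,0],"twist":0.25,"gripper":0.1}

```text
clock: 3.58
eef_pos: [503.0, 316.6, 96.8]
tcp_rot: [-3.141, 0.004, 1.24]
contact_force: [3.9, -5.0, 1.3]
opening: 0.227
```

```bash
sed -i 's/s\["opening"\].round(3)/s["opening"]/' h.py
python3 -c "
from h import *
st()
cv2.imwrite('pics/w3.png',cv2.convertScaleAbs(grab_frame('wrist'),alpha=1.5))
cv2.imwrite('pics/s3.png',cv2.resize(cv2.convertScaleAbs(grab_frame('scene')[110:240,210:350],alpha=1.5),None,fx=4,fy=4))
st()"
```

```text
3.58 r 124.5 q_pos 0.659 q_yaw 0.64 [503.  316.6  96.8] F [ 3.9 -5.   1.3] M [-0.7  -0.51 -0.04] 0.22706501848129826
3.68 r 124.5 q_pos 0.662 q_yaw 0.639 [503.1 317.   96.8] F [ 3.5 -4.5  1.5] M [-0.53 -0.52 -0.22] 0.22470904024862845
```

View pics/w3.png

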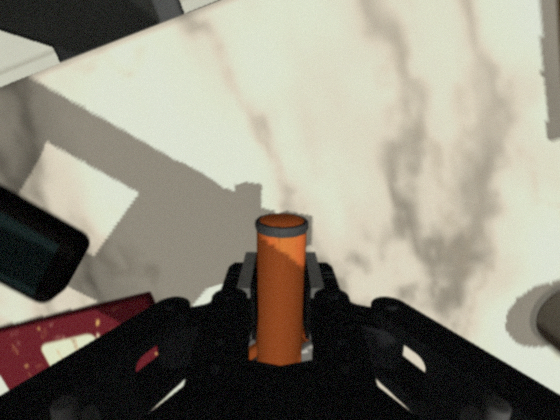

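View pics/s3.png

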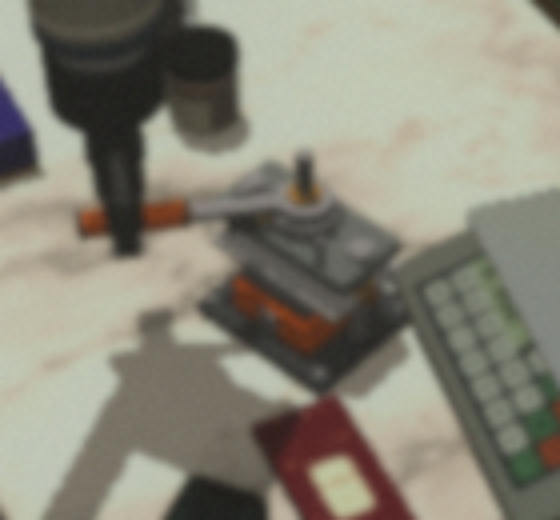

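The pictures show the grip still firmly between the pads and the wrench swung about 0.65 rad left. Now I'll take it back.

arm_command:
  plan:
    - {"translation":[-1.25,0.06,0],"twist":-0.1,"gripper":0.1}
    - {"translation":[-2.48,0.25,0],"twist":-0.2,"gripper":0.1}
    - {"translation":[-3.69,0.56,0],"twist":-0.3,"gripper":0.1}
    - {"translation":[-4.87,0.99,0],"twist":-0.4,"gripper":0.1}
    - {"translation":[-5.99,1.53,0],"twist":-0.5,"gripper":0.1}

```text
clock: 4.1
eef_pos: [496.8, 254.0, 96.8]
tcp_rot: [-3.137, 0.003, 1.75]
contact_force: [-0.6, -2.4, 1.1]
opening: 0.223
```

arm_command:
  plan:
    - {"translation":[-1.25,0.06,0],"twist":-0.1,"gripper":0.1}
    - {"translation":[-2.48,0.25,0],"twist":-0.2,"gripper":0.1}
    - {"translation":[-3.69,0.56,0],"twist":-0.3,"gripper":0.1}
    - {"translation":[-4.87,0.99,0],"twist":-0.4,"gripper":0.1}
    - {"translation":[-5.99,1.53,0],"twist":-0.5,"gripper":0.1}

```text
clock: 4.52
eef_pos: [521.6, 196.1, 96.8]
tcp_rot: [-3.134, -0.0, 2.258]
contact_force: [-0.9, -3.4, 2.5]
opening: 0.222
```

```bash
python3 -c "
from h import *
st()"
```

```text
4.52 r 125.5 q_pos -0.36 q_yaw -0.378 [521.6 196.1  96.8] F [-0.9 -3.4  2.5] M [-0.74  0.05 -0.46] 0.22248939107677534
```

Continue back by 0.27, then go clockwise.

arm_command:
  plan:
    - {"translation":[-0.63,0.02,0],"twist":-0.05,"gripper":0.1}
    - {"translation":[-1.25,0.06,0],"twist":-0.1,"gripper":0.1}
    - {"translation":[-1.87,0.14,0],"twist":-0.15,"gripper":0.1}
    - {"translation":[-2.48,0.25,0],"twist":-0.2,"gripper":0.1}
    - {"translation":[-3.3,0.45,0],"twist":-0.27,"gripper":0.1}

```text
clock: 4.93
eef_pos: [545.6, 172.2, 96.8]
tcp_rot: [-3.134, -0.003, 2.534]
contact_force: [0.4, -5.3, 2.6]
opening: 0.225
```

arm_command:
  plan:
    - {"translation":[1.25,0.06,0],"twist":0.1,"gripper":0.1}
    - {"translation":[2.48,0.25,0],"twist":0.2,"gripper":0.1}
    - {"translation":[3.69,0.56,0],"twist":0.3,"gripper":0.1}
    - {"translation":[4.87,0.99,0],"twist":0.4,"gripper":0.1}
    - {"translation":[5.99,1.53,0],"twist":0.5,"gripper":0.1}

```text
clock: 5.35
eef_pos: [507.2, 219.7, 97.0]
tcp_rot: [-3.139, 0.002, 2.032]
contact_force: [13.7, 1.6, -11.3]
opening: 0.226
```

arm_command:
  plan:
    - {"translation":[1.25,0.06,0],"twist":0.1,"gripper":0.1}
    - {"translation":[2.48,0.25,0],"twist":0.2,"gripper":0.1}
    - {"translation":[3.69,0.56,0],"twist":0.3,"gripper":0.1}
    - {"translation":[4.87,0.99,0],"twist":0.4,"gripper":0.1}
    - {"translation":[5.99,1.53,0],"twist":0.5,"gripper":0.1}

```text
clock: 5.77
eef_pos: [495.6, 280.3, 97.0]
tcp_rot: [3.14, 0.002, 1.531]
contact_force: [10.6, -4.2, -6.4]
opening: 0.222
```

```bash
python3 -c "
from h import *
st()"
```

```text
5.77 r 124.6 q_pos 0.361 q_yaw 0.349 [495.6 280.3  97. ] F [10.6 -4.2 -6.4] M [-0.52 -1.7  -0.07] 0.22199466396674272
```

arm_command:
  plan:
    - {"translation":[0.63,0.02,0],"twist":0.05,"gripper":0.1}
    - {"translation":[1.25,0.06,0],"twist":0.1,"gripper":0.1}
    - {"translation":[1.87,0.16,0],"twist":0.15,"gripper":0.1}
    - {"translation":[2.8,0.35,0],"twist":0.23,"gripper":0.1}
    - {"translation":[3.69,0.58,0],"twist":0.3,"gripper":0.1}

```text
clock: 6.18
eef_pos: [503.0, 316.6, 96.9]
tcp_rot: [3.139, 0.002, 1.232]
contact_force: [5.0, -4.0, -1.8]
opening: 0.225
```

```bash
python3 -c "
from h import *
st()
cv2.imwrite('pics/w4.png',cv2.convertScaleAbs(grab_frame('wrist'),alpha=1.5))
cv2.imwrite('pics/s4.png',cv2.resize(cv2.convertScaleAbs(grab_frame('scene')[110:240,210:350],alpha=1.5),None,fx=4,fy=4))
st()"
```

```text
6.18 r 124.5 q_pos 0.659 q_yaw 0.648 [503.  316.6  96.9] F [ 5.  -4.  -1.8] M [-0.58 -0.74  0.06] 0.22457886348146522
6.28 r 124.4 q_pos 0.665 q_yaw 0.646 [503.3 317.2  96.8] F [ 2.3 -1.9  0.8] M [-0.3  -0.41 -0.06] 0.22510308693368292
```

View pics/w4.png

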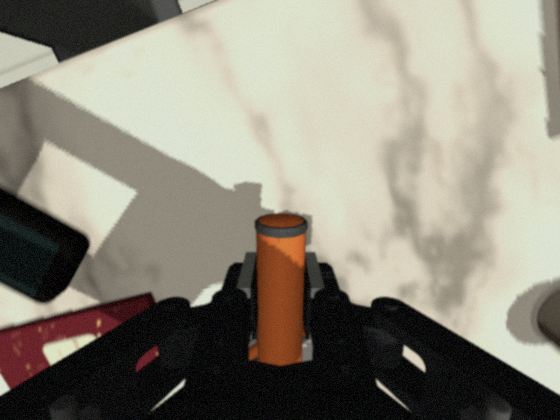

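View pics/s4.png

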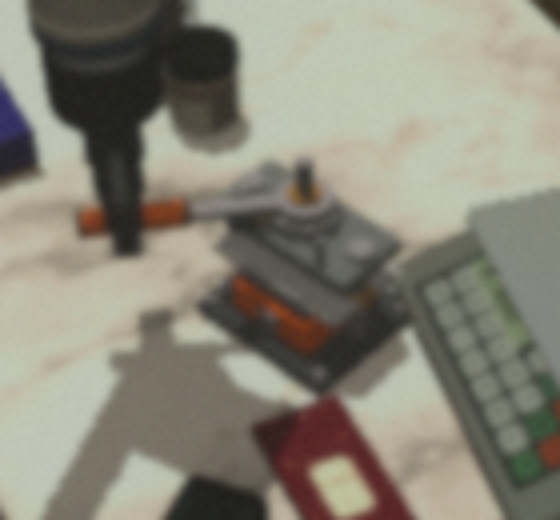

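The hold has not shifted. The spindle and plate are visibly lower: less of the orange mould shows at (280,310). I'll do another full cycle.

arm_command:
  plan:
    - {"translation":[-1.25,0.06,0],"twist":-0.1,"gripper":0.1}
    - {"translation":[-2.48,0.25,0],"twist":-0.2,"gripper":0.1}
    - {"translation":[-3.69,0.56,0],"twist":-0.3,"gripper":0.1}
    - {"translation":[-4.87,0.99,0],"twist":-0.4,"gripper":0.1}
    - {"translation":[-5.99,1.53,0],"twist":-0.5,"gripper":0.1}

```text
clock: 6.7
eef_pos: [496.9, 254.3, 96.9]
tcp_rot: [3.141, 0.003, 1.744]
contact_force: [0.9, -1.5, -0.6]
opening: 0.225
```

arm_command:
  plan:
    - {"translation":[-1.25,0.06,0],"twist":-0.1,"gripper":0.1}
    - {"translation":[-2.48,0.25,0],"twist":-0.2,"gripper":0.1}
    - {"translation":[-3.69,0.56,0],"twist":-0.3,"gripper":0.1}
    - {"translation":[-4.87,0.99,0],"twist":-0.4,"gripper":0.1}
    - {"translation":[-5.99,1.53,0],"twist":-0.5,"gripper":0.1}

```text
clock: 7.12
eef_pos: [521.5, 196.3, 96.9]
tcp_rot: [-3.14, 0.002, 2.253]
contact_force: [1.9, -2.7, -0.4]
opening: 0.221
```

arm_command:
  plan:
    - {"translation":[-0.63,0.02,0],"twist":-0.05,"gripper":0.1}
    - {"translation":[-1.25,0.06,0],"twist":-0.1,"gripper":0.1}
    - {"translation":[-1.87,0.14,0],"twist":-0.15,"gripper":0.1}
    - {"translation":[-2.48,0.25,0],"twist":-0.2,"gripper":0.1}
    - {"translation":[-3.3,0.45,0],"twist":-0.27,"gripper":0.1}

```text
clock: 7.53
eef_pos: [545.4, 172.5, 96.9]
tcp_rot: [-3.139, 0.001, 2.53]
contact_force: [1.8, -3.4, -0.0]
opening: 0.224
```

arm_command:
  plan:
    - {"translation":[1.25,0.06,0],"twist":0.1,"gripper":0.1}
    - {"translation":[2.48,0.25,0],"twist":0.2,"gripper":0.1}
    - {"translation":[3.69,0.56,0],"twist":0.3,"gripper":0.1}
    - {"translation":[4.87,0.99,0],"twist":0.4,"gripper":0.1}
    - {"translation":[5.99,1.53,0],"twist":0.5,"gripper":0.1}

```text
clock: 7.95
eef_pos: [507.1, 220.0, 97.0]
tcp_rot: [3.138, 0.003, 2.029]
contact_force: [15.2, 2.2, -12.4]
opening: 0.228
```

arm_command:
  plan:
    - {"translation":[1.25,0.06,0],"twist":0.1,"gripper":0.1}
    - {"translation":[2.48,0.25,0],"twist":0.2,"gripper":0.1}
    - {"translation":[3.69,0.56,0],"twist":0.3,"gripper":0.1}
    - {"translation":[4.87,0.99,0],"twist":0.4,"gripper":0.1}
    - {"translation":[5.99,1.53,0],"twist":0.5,"gripper":0.1}

```text
clock: 8.37
eef_pos: [495.7, 280.4, 97.0]
tcp_rot: [3.134, -0.0, 1.53]
contact_force: [13.2, -3.2, -8.1]
opening: 0.223
```

```bash
python3 -c "
from h import *
st()"
```

```text
8.37 r 124.5 q_pos 0.362 q_yaw 0.35 [495.7 280.4  97. ] F [13.2 -3.2 -8.1] M [-0.5  -1.87 -0.02] 0.22267115295079012
```

arm_command:
  plan:
    - {"translation":[0.63,0.04,0],"twist":0.05,"gripper":0.1}
    - {"translation":[1.25,0.1,0],"twist":0.1,"gripper":0.1}
    - {"translation":[1.87,0.2,0],"twist":0.15,"gripper":0.1}
    - {"translation":[2.8,0.4,0],"twist":0.23,"gripper":0.1}
    - {"translation":[3.69,0.62,0],"twist":0.3,"gripper":0.1}

```text
clock: 8.78
eef_pos: [503.1, 316.4, 96.9]
tcp_rot: [3.134, -0.002, 1.232]
contact_force: [4.9, -3.5, -1.7]
opening: 0.226
```

```bash
python3 -c "
from h import *
st()
cv2.imwrite('pics/s5.png',cv2.resize(cv2.convertScaleAbs(grab_frame('scene')[110:240,210:350],alpha=1.5),None,fx=4,fy=4))
st()"
```

```text
8.78 r 124.4 q_pos 0.658 q_yaw 0.648 [503.1 316.4  96.9] F [ 4.9 -3.5 -1.7] M [-0.49 -0.63  0.13] 0.22595955893748584
8.83 r 124.3 q_pos 0.67 q_yaw 0.653 [503.6 317.8  96.9] F [ 3.7 -2.4 -2.3] M [-0.48 -0.38 -0.07] 0.22353399605149143
```

View pics/s5.png

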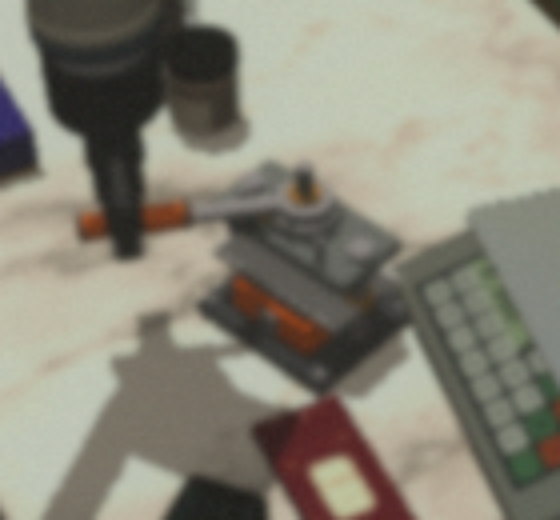

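Spindle top in the zoomed picture: about y=153, then 160, then 168. The total is therefore near 11–13 mm, which is too close to the limit, so I'll do one more stroke and watch the force for the firm stop.

arm_command:
  plan:
    - {"translation":[-1.25,0.06,0],"twist":-0.1,"gripper":0.1}
    - {"translation":[-2.48,0.25,0],"twist":-0.2,"gripper":0.1}
    - {"translation":[-3.69,0.56,0],"twist":-0.3,"gripper":0.1}
    - {"translation":[-4.87,0.99,0],"twist":-0.4,"gripper":0.1}
    - {"translation":[-5.99,1.53,0],"twist":-0.5,"gripper":0.1}

```text
clock: 9.25
eef_pos: [496.9, 255.0, 96.8]
tcp_rot: [3.134, 0.001, 1.738]
contact_force: [1.9, -0.5, -0.9]
opening: 0.225
```

arm_command:
  plan:
    - {"translation":[-1.25,0.06,0],"twist":-0.1,"gripper":0.1}
    - {"translation":[-2.48,0.25,0],"twist":-0.2,"gripper":0.1}
    - {"translation":[-3.69,0.56,0],"twist":-0.3,"gripper":0.1}
    - {"translation":[-4.87,0.99,0],"twist":-0.4,"gripper":0.1}
    - {"translation":[-5.99,1.53,0],"twist":-0.5,"gripper":0.1}

```text
clock: 9.67
eef_pos: [521.2, 196.9, 96.9]
tcp_rot: [3.137, 0.004, 2.248]
contact_force: [1.7, -1.1, -1.2]
opening: 0.225
```

arm_command:
  plan:
    - {"translation":[0.63,0.02,0],"twist":0.05,"gripper":0.1}
    - {"translation":[1.25,0.06,0],"twist":0.1,"gripper":0.1}
    - {"translation":[1.87,0.14,0],"twist":0.15,"gripper":0.1}
    - {"translation":[2.48,0.25,0],"twist":0.2,"gripper":0.1}
    - {"translation":[3.69,0.56,0],"twist":0.3,"gripper":0.1}

```text
clock: 10.08
eef_pos: [503.7, 228.7, 97.0]
tcp_rot: [3.133, 0.002, 1.951]
contact_force: [9.8, 2.3, -8.2]
opening: 0.225
```

arm_command:
  plan:
    - {"translation":[0.63,0.02,0],"twist":0.05,"gripper":0.1}
    - {"translation":[1.25,0.06,0],"twist":0.1,"gripper":0.1}
    - {"translation":[1.87,0.14,0],"twist":0.15,"gripper":0.1}
    - {"translation":[2.48,0.25,0],"twist":0.2,"gripper":0.1}
    - {"translation":[2.48,0.25,0],"twist":0.2,"gripper":0.1}

```text
clock: 10.5
eef_pos: [497.3, 252.8, 96.9]
tcp_rot: [3.131, 0.0, 1.754]
contact_force: [6.5, -2.0, -5.1]
opening: 0.222
```

```bash
python3 -c "
from h import *
st()"
```

```text
10.5 r 124.5 q_pos 0.139 q_yaw 0.126 [497.3 252.8  96.9] F [ 6.5 -2.  -5.1] M [-0.26 -0.85 -0.16] 0.22191584428287187
```

arm_command:
  plan:
    - {"translation":[0.63,0.02,0],"twist":0.05,"gripper":0.1}
    - {"translation":[1.25,0.06,0],"twist":0.1,"gripper":0.1}
    - {"translation":[1.87,0.14,0],"twist":0.15,"gripper":0.1}
    - {"translation":[2.48,0.25,0],"twist":0.2,"gripper":0.1}
    - {"translation":[2.48,0.25,0],"twist":0.2,"gripper":0.1}

```text
clock: 10.92
eef_pos: [495.7, 277.5, 96.9]
tcp_rot: [3.13, -0.002, 1.557]
contact_force: [6.0, -3.7, -3.2]
opening: 0.227
```

arm_command:
  plan:
    - {"translation":[0.63,0.02,0],"twist":0.05,"gripper":0.1}
    - {"translation":[1.25,0.06,0],"twist":0.1,"gripper":0.1}
    - {"translation":[1.87,0.14,0],"twist":0.15,"gripper":0.1}
    - {"translation":[2.48,0.25,0],"twist":0.2,"gripper":0.1}
    - {"translation":[2.48,0.25,0],"twist":0.2,"gripper":0.1}

```text
clock: 11.33
eef_pos: [498.7, 301.2, 96.8]
tcp_rot: [3.13, -0.003, 1.361]
contact_force: [5.4, -8.0, 1.3]
opening: 0.226
```

```bash
python3 -c "
from h import *
st()
cv2.imwrite('pics/s6.png',cv2.resize(cv2.convertScaleAbs(grab_frame('scene')[110:240,210:350],alpha=1.5),None,fx=4,fy=4))
st()"
```

```text
11.33 r 124.3 q_pos 0.53 q_yaw 0.519 [498.7 301.2  96.8] F [ 5.4 -8.   1.3] M [-1.16 -0.61  0.03] 0.22615241196332048
11.38 r 124.3 q_pos 0.528 q_yaw 0.516 [498.6 300.9  96.9] F [ 5.1 -6.9 -0.9] M [-1.03 -0.59  0.09] 0.2253319257105051
```

View pics/s6.png

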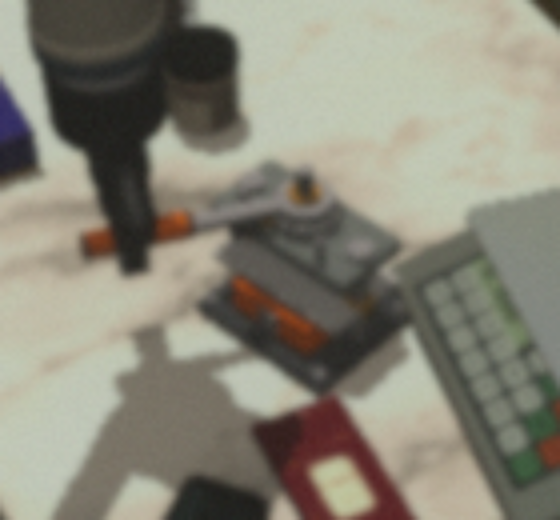

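The force against the turn rose from about 3 N to about 9 N, which fits the foam being compressed. The spindle top is also lower, at y≈173. Now I'll let go and lift.

arm_command:
  plan:
    - {"translation":[0,0,0],"twist":0,"gripper":0.6}
    - {"translation":[0,0,0],"twist":0,"gripper":1}
    - {"translation":[0,0,0],"twist":0,"gripper":1}
    - {"translation":[0,0,0],"twist":0,"gripper":1}
    - {"translation":[0,0,0],"twist":0,"gripper":1}

```text
clock: 11.8
eef_pos: [498.5, 300.9, 96.9]
tcp_rot: [3.13, -0.003, 1.365]
contact_force: [-0.0, 0.1, -0.2]
opening: 0.915
```

arm_command:
  plan:
    - {"translation":[0,0,0],"twist":0,"gripper":1}
    - {"translation":[0,0,-1],"twist":0,"gripper":1}
    - {"translation":[0,0,-3],"twist":0,"gripper":1}
    - {"translation":[0,0,-6],"twist":0,"gripper":1}
    - {"translation":[0,0,-9],"twist":0,"gripper":1}

```text
clock: 12.22
eef_pos: [496.8, 300.6, 188.0]
tcp_rot: [3.131, -0.002, 1.365]
contact_force: [0.5, 0.0, -0.3]
opening: 1.0
```

arm_command:
  plan:
    - {"translation":[0,-3,-1],"twist":0,"gripper":1}
    - {"translation":[0,-6,-2],"twist":0,"gripper":1}
    - {"translation":[0,-9,-2],"twist":0,"gripper":1}
    - {"translation":[0,-12,-2],"twist":0,"gripper":1}
    - {"translation":[0,-12,-2],"twist":0,"gripper":1}

```text
clock: 12.63
eef_pos: [374.7, 325.1, 207.4]
tcp_rot: [3.133, -0.002, 1.367]
contact_force: [0.2, 0.5, -0.4]
opening: 1.004
```

```bash
python3 -c "
from h import *
st()
f=grab_frame('scene')
cv2.imwrite('pics/sfull7.png',f)
cv2.imwrite('pics/s7.png',cv2.resize(cv2.convertScaleAbs(f[140:210,235:320],alpha=1.6),None,fx=5.5,fy=5.5,interpolation=cv2.INTER_CUBIC))
cv2.imwrite('pics/t7.png',cv2.resize(cv2.convertScaleAbs(grab_frame('top')[120:270,170:400],alpha=1.5),None,fx=3,fy=3))
m=camera_model('scene');T=np.array(m['pose']);K=np.array([[m['fx'],0,m['cx']],[0,m['fy'],m['cy']],[0,0,1.]]);R=T[:3,:3].T
for z in (164,158,152,147):
  p=cv2.projectPoints(np.array([[620.,274,z]]),cv2.Rodrigues(R)[0],-R@T[:3,3],K,np.array(m['dist_coeffs'],float))[0].ravel();print(z,p,(p-[235,140])*5.5)
"
```

```text
12.63 r 250.5 q_pos 0.515 q_yaw 0.513 [374.7 325.1 207.4] F [ 0.2  0.5 -0.4] M [-0.01  0.07 -0.04] 1.0041882876242658
164 [284.52374054 147.32958132] [272.38057299  40.31269727]
158 [284.54587585 149.01147766] [272.50231719  49.56312711]
152 [284.56781039 150.67901662] [272.62295716  58.73459141]
147 [284.58593762 152.05778448] [272.72265689  66.31781464]
```

View pics/s7.png

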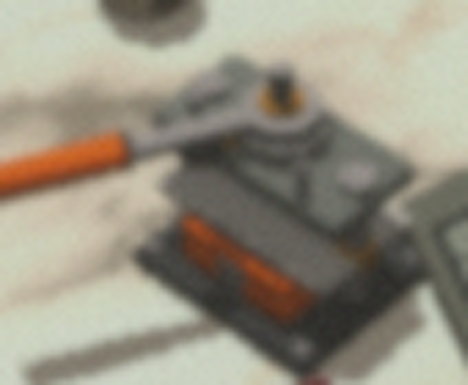

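View pics/t7.png

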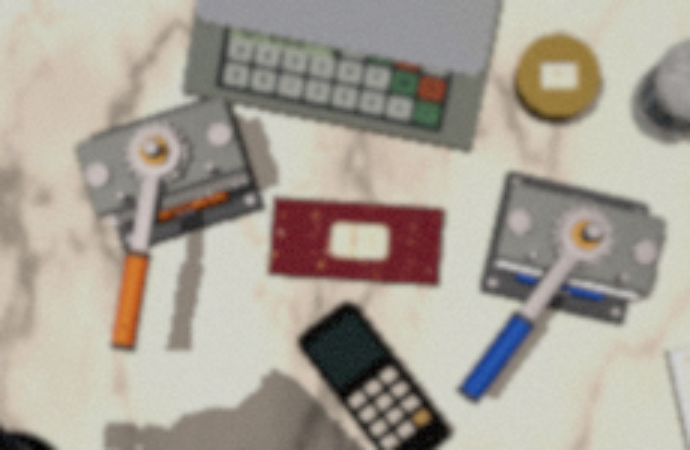

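The spindle top went from y≈42 to y≈67 in the same zoom. At about 1.5 px/mm that is roughly 16 mm of travel. The blue grip is unchanged at (495,357).

```bash
python3 -c "
from h import *
job.sign_off(); st()"
```

```text
the job is handed in; nothing more can be done
the job is handed in; nothing more can be done
```

The orange mould is clamped: the plate is down on the foam pad, and I let go and moved the arm clear. The job was handed in at about 12.7 s of the 48 s limit.

I pinched the orange grip and made four clockwise strokes with free back-swings. I kept to about ±0.66 rad by the arm's own pose, short of the stop pins.

- **Plate travel:** the spindle top dropped by roughly 16 mm in the scene camera, against the 11 mm needed. This is a rough reading from a blurred picture. The force against the last stroke also rose from about 3 N to about 9 N, which fits the foam being compressed.
- **Forces:** contact force readings at the end of each move stayed at or below about 20 N, and dropped to zero after release.
- **Blue press:** its wrench looks unmoved in the top camera.

No check failed or disagreed with another. The sign-off gave no verdict, so I have no confirmation beyond these checks.

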